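Slide the transport lock over the blue sample jar

ROBOT

A 7-joint arm with a two-finger parallel gripper is mounted at the origin on a cart in front of the work surface, level with it; the furniture and walls round the work are solid. World frame = base frame: x ahead of the robot, y to its left, z up, the work surface at z = 0. Lengths are in m, angles in rad, forces in N, time in s.
With the tool pointing down it reaches from about 0.4 to 0.75 m from the base axis. Payload 19.5 kg.
Tool frame: the origin (TCP) lies between the finger pads; the fingertips stand 17 mm ahead of it and the grasp point (between the pads) lies 2 mm behind it; z points along the fingers, y is the direction in which the jaws open and shut (so a half turn about z gives the same grasp; the last joint's range is limited). The gripper opens to 85 mm and grips with 20 to 120 N. Pads are 22 mm wide; open, the fingers measure 114 mm over their backs; the gripper's body (76 mm by 85 mm) begins 54 mm behind the grasp point. The pads swing forward as they close: fully open they stand 13 mm farther back than shut.
Start: joints at [-1.352, 0.707, -0.028, 1.485, 0.022, 0.951, -0.075], TCP at [0.148, 0.556, 0.248] pointing down, gripper open.
Joint ranges: [-2.71, 2.71], [-0.32, 2.16], [-1.57, 1.52], [0, 2.45], [-1.46, 4.6], [0, 2.02], [-2.83, 2.83]. Speed limits (rad/s): [1.89, 1.89, 2.57, 2.57, 3.01, 3.01, 3.01].

INTERFACE

Orientations are given as a unit quaternion [w, x, y, z].
In Python, from rig import arm gives the robot as it stands. The module is installed in compiled form; this text tells all that it offers.
- The arm moves only by the shell command python3 -m inch 'ROWS' [FORCE]. ROWS is JSON, a list of rows, each a list of 3 entries, a list of its own where there are three numbers: the shift along the tool's x, y, z in m, then the turn about the tool's z in degrees, then the finger opening in m, from 0 to 0.0854. In form: [[[dx, dy, dz], roll, grip], ...]. A call has 1 to 20 rows; each row is the pose to reach, as a shift and turn from the pose commanded when the call began, along the tool's axes at that moment; what a row does not reach only later rows make up. A row lasts 1/8 s, in which the tool goes at most 62.5 mm and 10.7 degrees, less where a joint would pass 70% of its speed; a pose out of reach is approached as far as the arm can. A call with a gripper value outside its range is refused whole. The fingers move at their own pace and stop on an object; FORCE is the grip in N (left out, the last holds). Time passes only in rows, so rows that repeat a pose let the fingers close. It gives the time, the measured TCP pose, the force and the opening at its end, in the units of the state.
- arm.get_state(): the state, without advancing time (a new reading comes with each control period).
- arm.get_image(name): name is "side" or "top" or "wrist"; returns (picture, depth): 400x640x3 uint8, red, green, blue; 400x640 float32, m along the optical axis (not along the pixel's ray), 0 where there is no reading.
- arm.camera_info(name): a dict with "K" (3x3 intrinsics, pixels), "position" and "orientation" of the camera in the world. Camera axes: x right, y down, z forward; pixel columns grow to the right and rows downward; lengths in m; the calibration is good to about 2 mm. A picture is of the moment at which its call begins: read the wrist's pose just before it. camera_info takes no time and is no camera call; for the wrist camera it gives the pose at the moment of the call.
- arm.finish_job(): hands the job in, once; it reports no verdict.
The state is a dict: "time_s": time; "q": joint angles; "qvel": joint speeds; "effort": joint torques, N m; "tcp_pos": TCP position; "eef_rot": TCP orientation; "force": force on the tool from outside, world axes, zero at the start; "wrist_torque": the same for the moment, N m; "finger_gap": finger opening in m.
Only numpy, scipy, OpenCV 4.12 (cv2) and the standard library are available. Lean on these libraries where they do the work, as an engineer would, in place of code of your own. Each camera call takes 0.05 s, during which the arm holds its last target. There are 200 camera calls.

TASK

The carrier with the blue, white-lidded jar is about to be moved: lock it by sliding that carrier's red knob all the way towards the jar to its end stop, so that the steel tongue lies over the jar's lid. Leave the lock of the yellow, black-lidded jar as it is, keep the blue jar standing in its cup, and let go of the knob.

Things in the scene. Friction and masses are not known exactly. Their poses are not given: they have to be found in the camera images.
- blue_knob (a point): red upright cylindrical knob, 24 mm across, 37 mm tall, of the lock on the carrier that holds the blue jar. Point on the knob's axis, 15 mm below its top, about 88 mm above the bench, 25 mm above the flat steel tongue (24 mm wide) under the knob. y axis: level, along the slide towards the jar (locking direction); z up. Tongue tip: 90 mm ahead of the knob's axis; it passes 4 mm over the jar's lid
- blue_lock (a joint): travel of that lock in m: 0 fully open (back stop), 0.070 locked (end stop: tongue over the lid, its tip in a grey keeper arch, 72 mm tall, behind the jar). Slides level along blue_knob's y axis against about 2 N of friction plus 4 N per m/s and stays where it is left; starts between 0 and 0.015. The knob turns not at all
- blue_jar: loose screw-top jar, blue with a white lid, 28 mm across, 41 mm tall, about 30 g, upright in the black cup (13 mm deep, 1.5 mm play) of its carrier. Origin: centre of its underside, 12.5 mm above the bench, z up. It stands on the line of the slide, 55 mm ahead of where the knob's axis ends when locked
- yellow_knob (a point): the same point on the identical red knob of the other carrier, which holds the yellow jar with the black lid; this lock stays as it is. Both carriers are alike and screwed to the bench: an aluminium plate 80 x 200 mm, grey rail block with the lock at one end, cup with the jar at the other; only the knobs stand higher than 72 mm
Mind the look-alikes: they are no part of the job. Of the things like the blue_jar, leave any that is green; of the rest the larger one is meant.

How it is judged:
By the outcome, as a careful person would: the job done as asked, in the order asked, and still so for the second after the job is handed in, with the robot touching nothing.
It also fails if it takes over 32 s, if anything falls off the work surface, if the arm or the gripper's body presses on something with over 40 N, if the wrist force passes 120 N, or if a joint passes its speed limit or range.

## Working session

There is one attempt and no reset: what is moved stays moved. The work goes in short steps, Python scripts to look and compute and a shell command to move; the robot and the scene stay as the last step left them, time stands still between calls to the robot, and variables do not carry over. Pictures are saved under pics/ and viewed, about 8 in all and at most 12, crops included, and the job is handed in when it is done.

```bash
mkdir -p pics; cat > h.py <<'E'
import numpy as np,cv2
from rig import arm
from scipy.spatial.transform import Rotation as R
def snap(n,f):
    ci=arm.camera_info(n); im,d=arm.get_image(n); cv2.imwrite(f'pics/{f}.png',im[:,:,::-1]); np.savez(f'pics/{f}.npz',im=im,d=d,K=ci['K'],p=ci['position'],o=ci['orientation']); return im,d,ci
def cloud(f):
    z=np.load(f'pics/{f}.npz'); K=z['K'];d=z['d']; v,u=np.mgrid[:400,:640]
    c=np.stack([(u-K[0,2])/K[0,0]*d,(v-K[1,2])/K[1,1]*d,d],-1)
    o=z['o']; r=R.from_quat(np.r_[o[1:],o[0]]) if o.size==4 else R.from_matrix(o)
    return z['im'],d,r.apply(c.reshape(-1,3)).reshape(400,640,3)+z['p']
E
python3 - <<'E'
from h import *
s=arm.get_state(); print({k:s[k] for k in('time_s','tcp_pos','eef_rot','finger_gap')})
a=snap('top','top0')[0]; b=snap('side','side0')[0]
for f in('top0','side0'):
    im,d,w=cloud(f); h=cv2.cvtColor(im,cv2.COLOR_RGB2HSV)
    for nm,lo,hi in(('red',0,8),('red2',172,180),('blue',95,130),('yellow',20,35),('green',40,85)):
        m=((h[...,0]>=lo)&(h[...,0]<=hi)&(h[...,1]>110)&(h[...,2]>50)).astype('uint8')
        n,l,st,c=cv2.connectedComponentsWithStats(m)
        for i in range(1,n):
            if st[i,4]>25:
                q=w[(l==i)&(d>0)]
                print(f,nm,c[i].round(),st[i],np.median(q,0).round(3) if len(q) else '', q.max(0).round(3) if len(q) else '')
E
```

```text
{'time_s': 0.0, 'tcp_pos': array([0.14817426, 0.55534945, 0.24784979]), 'eef_rot': array([-6.98200449e-05,  1.30008716e-01,  9.91512715e-01, -5.14520106e-04]), 'finger_gap': 0.08510557439977462}
top0 red [168.  54.] [161  47  14  15 146] [0.816 0.317 0.127] [0.898 0.365 0.145]
top0 red [342. 146.] [336 127  12  37 340] [ 0.651 -0.081  0.02 ] [ 0.702 -0.067  0.028]
top0 red [263. 212.] [257 206  12  13 112] [0.473 0.096 0.101] [0.494 0.107 0.109]
top0 red [441. 223.] [435 217  15  12 130] [ 0.462 -0.296  0.101] [ 0.481 -0.286  0.108]
top0 green [367. 184.] [361 179  12  12 102] [ 0.556 -0.139  0.04 ] [ 0.576 -0.125  0.045]
side0 red [363. 102.] [358  98  11   9  76] [0.816 0.31  0.124] [0.861 0.415 0.133]
side0 red [281. 179.] [275 170  12  19 178] [0.472 0.088 0.087] [0.516 0.251 0.104]
side0 red [457. 181.] [449 172  19  14  94] [ 0.933 -0.003  0.007] [0.969 0.035 0.014]
side0 red [458. 177.] [453 175  10   6  35] [0.956 0.015 0.006] [0.961 0.021 0.015]
side0 red [338. 196.] [336 192   4  10  33] [0.593 0.034 0.041] [0.598 0.05  0.049]
side0 red [383. 228.] [364 220  39  17 379] [ 0.647 -0.087  0.018] [ 0.699 -0.051  0.025]
side0 red [361. 310.] [353 298  18  25 349] [ 0.46  -0.306  0.096] [ 0.523 -0.227  0.104]
side0 blue [301.  22.] [288   0  25  64 861] [ 1.665  2.799 -0.329] [ 1.837  3.129 -0.13 ]
side0 blue [363.   9.] [361   0   4  20  30] [ 2.2    2.663 -0.252] [ 2.227  2.697 -0.178]
side0 blue [362. 123.] [356 122  12   3  26] [0.808 0.295 0.062] [0.825 0.311 0.067]
side0 blue [375. 281.] [372 278   8   7  43] [ 0.556 -0.208  0.01 ] [ 0.563 -0.2    0.017]
side0 blue [562. 315.] [552 304  20  22 152] [ 0.83  -0.418  0.009] [ 0.838 -0.396  0.015]
side0 yellow [112. 288.] [109 278   5  19  27] [ 0.082 -0.022  0.02 ] [ 0.084 -0.003  0.029]
side0 green [359. 254.] [352 244  15  22 259] [ 0.55  -0.146  0.034] [ 0.568 -0.094  0.042]
```

View pics/top0.png

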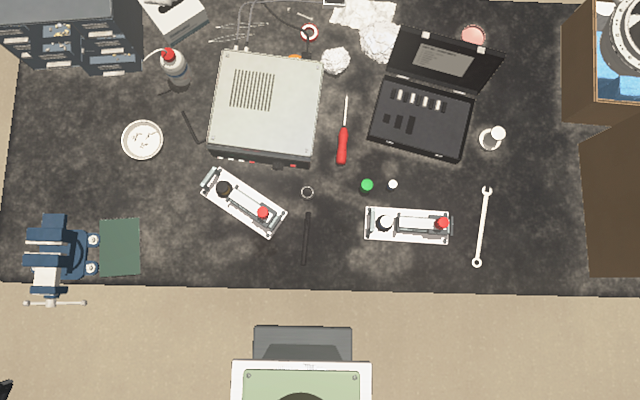

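View pics/side0.png

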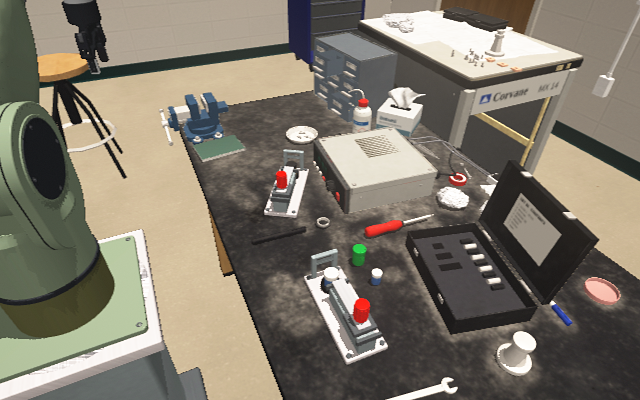

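```bash
cat > m.py <<'E'
from h import *
im,d,w=cloud('top0')
h=cv2.cvtColor(im,cv2.COLOR_RGB2HSV).astype(int)
sub=np.zeros((400,640),bool); sub[195:255,355:465]=1
red=((h[...,0]<8)|(h[...,0]>172))&(h[...,1]>110)
P=w[sub&red&(w[...,2]>.095)]; print('knob top',P.mean(0),np.ptp(P,axis=0),len(P)); k=(P.max(0)+P.min(0))/2; print(k)
Q=w[sub&(w[...,2]>.047)&(w[...,2]<.058)&(h[...,2]>190)&(h[...,1]<40)&(w[...,1]>-.22)]; print('lid',Q.mean(0),np.ptp(Q,axis=0),len(Q))
B=w[sub&(w[...,2]>.002)&(w[...,2]<.11)]; r=cv2.minAreaRect(B[:,:2].astype('float32')); print('plate rect',r)
j=Q.mean(0)-k; print('dir deg',np.degrees(np.arctan2(j[1],j[0])),np.hypot(*j[:2]))
a=cv2.resize(im[170:260,345:465,::-1],None,fx=4,fy=4,interpolation=2)
b=cv2.resize(cv2.imread('pics/side0.png')[235:365,290:400],None,fx=2.77,fy=2.77,interpolation=2)[:360]
cv2.imwrite('pics/crop.png',np.hstack([a,b]))
E
python3 m.py
```

```text
knob top [ 0.46193812 -0.29743723  0.10172539] [0.02441481 0.02220167 0.01236652] 97
[ 0.46224452 -0.29833774  0.10145386]
lid [ 0.46785451 -0.1820669   0.05243438] [0.04594517 0.06990306 0.0106688 ] 119
plate rect ((0.4687193036079407, -0.2468189299106598), (0.14210864901542664, 0.26296666264533997), 1.5491464138031006)
dir deg 87.23766132476503 0.11640610257739258
```

View pics/crop.png

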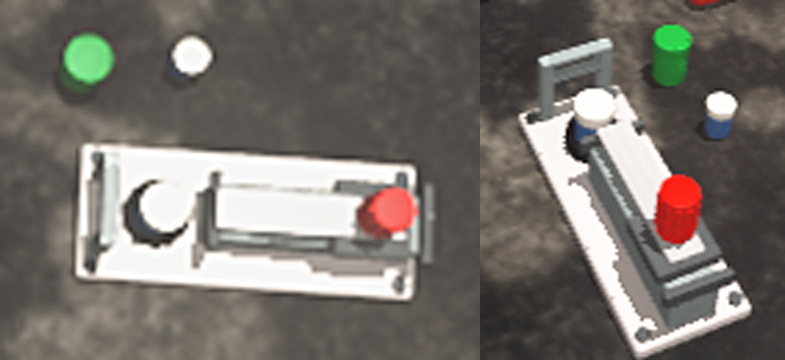

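The carrier lock meant is the right one: its jar at top (384,223) is blue with a white lid and is the larger one. The loose blue/white jar at (393,184) is smaller, and (367,184) is green. The left carrier at (224,189) has the black lid. The knob top at (441,223) is at 0.102 m, against 0.103 expected. The knob-to-jar distance of 116 mm fits the 110–125 range.

```bash
cat >> h.py <<'E'
def shift(p,ang=None):
    "tool-frame shift from present pose; roll deg to bring tool y to heading ang"
    s=arm.get_state(); o=s['eef_rot']; r=R.from_quat(np.r_[o[1:],o[0]])
    y=r.apply([0,1,0]); a=np.degrees(np.arctan2(y[1],y[0]))
    return r.inv().apply(np.array(p)-s['tcp_pos']).round(4), a, None if ang is None else -((ang-a+90)%180-90)
E
python3 -c "
from h import *
for p in([.30,.43,.25],[.42,.28,.25],[.46,.1,.25],[.47,-.1,.25],[.462,-.297,.22]): print(shift(p,87))"
```

```text
(array([-0.179, -0.082, -0.002]), np.float64(75.0586178945196), np.float64(-11.9413821054804))
(array([-0.3336, -0.196 , -0.0019]), np.float64(75.0586178945196), np.float64(-11.9413821054804))
(array([-0.4187, -0.3596, -0.0018]), np.float64(75.0586178945196), np.float64(-11.9413821054804))
(array([-0.4799, -0.5502, -0.0016]), np.float64(75.0586178945196), np.float64(-11.9413821054804))
(array([-0.5229, -0.7426,  0.0286]), np.float64(75.0586178945196), np.float64(-11.9413821054804))
```

```bash
python3 -m inch '[[[-0.055,-0.025,0],0,0.085],[[-0.11,-0.05,0],0,0.085],[[-0.165,-0.075,0],0,0.085],[[-0.215,-0.11,0],0,0.085],[[-0.265,-0.145,0],0,0.085],[[-0.315,-0.18,0],0,0.085],[[-0.345,-0.23,0],0,0.085],[[-0.375,-0.28,0],0,0.085],[[-0.4,-0.33,0],0,0.085],[[-0.42,-0.38,0],0,0.085],[[-0.435,-0.435,0],0,0.085],[[-0.455,-0.49,0],0,0.085],[[-0.475,-0.545,0],0,0.085],[[-0.49,-0.6,0],0,0.085],[[-0.505,-0.65,0],0,0.085],[[-0.52,-0.7,0],-6,0.085],[[-0.523,-0.743,0.0],-12,0.085],[[-0.523,-0.743,0],-12,0.085]]'
python3 - <<'E'
from h import *
s=arm.get_state(); print(s['q'],s['qvel'].max() if hasattr(s['qvel'],'max') else s['qvel'])
snap('wrist','w1')
im,d,w=cloud('w1'); h=cv2.cvtColor(im,cv2.COLOR_RGB2HSV).astype(int)
red=((h[...,0]<8)|(h[...,0]>172))&(h[...,1]>110)&(d>0)
P=w[red&(w[...,2]>.098)&(w[...,2]<.11)]; print('knob',P.mean(0),np.ptp(P,axis=0),len(P))
print(shift([.462,-.297,.088],87))
E
```

```text
time_s: 2.35
tcp_pos: [0.4605, -0.3002, 0.2477]
eef_rot: [-0.001, 0.027, 1.0, -0.0]
force: [0.7, 1.4, 0.0]
finger_gap: 0.0851
[ 0.65328732  0.67546128 -0.25478093  1.57473652  0.20097509  0.9180577
  1.84540137] 0.038924674848805435
knob [ 0.46096868 -0.30144204  0.10226192] [0.02350732 0.02373236 0.00652149] 567
(array([-0.0007,  0.001 ,  0.1599]), np.float64(86.90926694599705), np.float64(-0.0907330540029534))
```

View pics/w1.png

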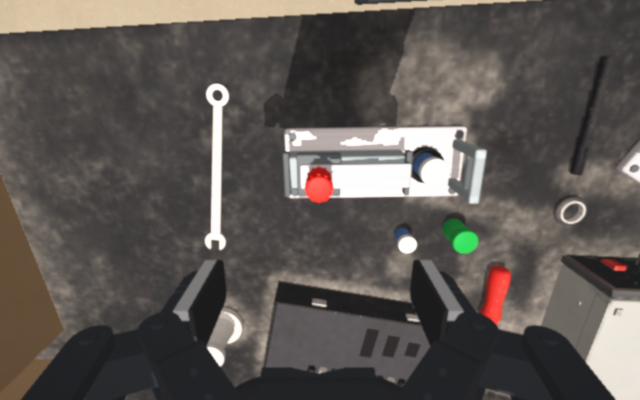

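The wrist view shows the red knob at (319,185), the blue jar with its white lid at (430,167) and the keeper at (476,175). The knob is nearly under the tool. Next I get the lid centre and slide heading from the same picture.

```bash
python3 - <<'E'
from h import *
im,d,w=cloud('w1'); h=cv2.cvtColor(im,cv2.COLOR_RGB2HSV).astype(int)
sub=np.zeros((400,640),bool); sub[150:190,412:450]=1
Q=w[sub&(abs(w[...,2]-.0535)<.003)]; print('lid',Q.mean(0),np.ptp(Q,axis=0),len(Q))
sub[:]=0; sub[155:200,300:412]=1
T=w[sub&(abs(w[...,2]-.063)<.003)]; print('tongue',T.mean(0),T.max(0),T.min(0),len(T),cv2.minAreaRect(T[:,:2].astype('float32')))
k=np.array([.461,-.3008]); v=Q.mean(0)[:2]-k; print(np.hypot(*v),np.degrees(np.arctan2(v[1],v[0])))
sub[:]=0; sub[120:205,275:480]=1
B=w[sub&(abs(w[...,2]-.006)<.005)&(im.min(-1)>90)]; print(cv2.minAreaRect(B[:,:2].astype('float32')))
E
```

```text
lid [ 0.4662572  -0.18497178  0.05287241] [0.02842136 0.028135   0.00472694] 612
tongue [ 0.4625094  -0.25725289  0.06247666] [ 0.4777415  -0.21183652  0.06499462] [ 0.44160139 -0.31999518  0.06008336] 2092 ((0.46192029118537903, -0.2654346525669098), (0.10737788677215576, 0.034632470458745956), 85.96695709228516)
0.11594746959726161 87.40124875417466
((0.4690867066383362, -0.22393019497394562), (0.2307928502559662, 0.1001327857375145), 88.06169891357422)
```

```bash
python3 -m inch '[[[0,0.0,0.05],0,0.06],[[0,0,0.09],0,0.06],[[0,0,0.11],0,0.06],[[0,0,0.11],0,0.06]]'
```

```text
time_s: 2.9
tcp_pos: [0.462, -0.2958, 0.1375]
eef_rot: [-0.001, 0.025, 1.0, 0.001]
force: [-0.0, 0.1, 0.7]
finger_gap: 0.06
```

```bash
python3 -m inch '[[[0,-0.005,0.02],0,0.06],[[0,-0.005,0.047],0,0.06],[[0,-0.005,0.047],0,0.06],[[0,-0.005,0.047],0,0.02],[[0,-0.005,0.047],0,0.02],[[0,-0.005,0.047],0,0.02],[[0,-0.005,0.047],0,0.02]]' 30; python3 -c "
from h import *
print(shift([.461,-.301,.09],87.4))"
```

```text
time_s: 3.78
tcp_pos: [0.4622, -0.3023, 0.0926]
eef_rot: [0.001, 0.026, 1.0, -0.0]
force: [-1.1, 1.8, 10.7]
finger_gap: 0.0233
(array([0.0013, 0.0013, 0.0026]), np.float64(87.0565932552718), np.float64(-0.343406744728199))
```

```bash
python3 -m inch '[[[0,0.008,-0.001],0,0.02],[[0,0.018,-0.002],0,0.02],[[0,0.028,-0.002],0,0.02],[[0,0.038,-0.002],0,0.02],[[0,0.046,-0.002],0,0.02],[[0,0.052,-0.002],0,0.02],[[0,0.056,-0.002],0,0.02],[[0,0.056,-0.002],0,0.02]]'
```

```text
time_s: 4.78
tcp_pos: [0.4645, -0.2454, 0.093]
eef_rot: [-0.0, 0.025, 1.0, 0.0]
force: [4.8, 1.2, -25.1]
finger_gap: 0.0232
```

```bash
python3 -m inch '[[[0,0.001,0.0015],0,0.02],[[0,0.003,0.0015],0,0.02],[[0,0.003,0.0015],0,0.02]]'; python3 -m inch '[[[0,0.003,0],0,0.02],[[0,0.003,0],0,0.02]]';python3 -m inch '[[[0,0.003,0],0,0.02],[[0,0.003,0],0,0.02]]'
```

```text
time_s: 5.15
tcp_pos: [0.4646, -0.2434, 0.0926]
eef_rot: [0.0, 0.026, 1.0, -0.0]
force: [-3.0, -0.0, 7.0]
finger_gap: 0.0227
time_s: 5.4
tcp_pos: [0.4648, -0.2403, 0.0927]
eef_rot: [0.0, 0.026, 1.0, -0.0]
force: [-3.1, 0.2, 7.3]
finger_gap: 0.0227
time_s: 5.65
tcp_pos: [0.4649, -0.2377, 0.0927]
eef_rot: [0.0, 0.026, 1.0, -0.001]
force: [-3.6, -2.9, 6.2]
finger_gap: 0.0229
```

```bash
python3 -m inch '[[[0,0.002,0],0,0.02],[[0,0.002,0],0,0.02]]'; python3 -m inch '[[[0,0.002,0],0,0.02],[[0,0.002,0],0,0.02]]'
```

```text
time_s: 5.9
tcp_pos: [0.4648, -0.2374, 0.0927]
eef_rot: [0.0, 0.027, 1.0, -0.002]
force: [-3.2, -13.9, 3.3]
finger_gap: 0.0228
time_s: 6.15
tcp_pos: [0.4649, -0.2372, 0.0927]
eef_rot: [0.001, 0.027, 1.0, -0.003]
force: [-2.9, -25.7, 0.6]
finger_gap: 0.0228
```

```bash
python3 -m inch '[[[0,0,0],0,0.05],[[0,-0.004,0],0,0.05],[[0,-0.004,0],0,0.05],[[0,-0.004,-0.04],0,0.05],[[0,-0.004,-0.09],0,0.05],[[0,-0.004,-0.14],0,0.05],[[0,-0.004,-0.16],0,0.06],[[0,-0.004,-0.16],0,0.06]]'
python3 - <<'E'
from h import *
snap('wrist','w2'); snap('top','top1'); snap('side','side1')
im,d,w=cloud('w2'); h=cv2.cvtColor(im,cv2.COLOR_RGB2HSV).astype(int)
red=((h[...,0]<8)|(h[...,0]>172))&(h[...,1]>110)&(d>0)
P=w[red&(w[...,2]>.098)&(w[...,2]<.11)]; print('knob',P.mean(0),np.ptp(P,axis=0),len(P))
for n in('top0','top1'):
  im,d,w=cloud(n); h=cv2.cvtColor(im,cv2.COLOR_RGB2HSV).astype(int)
  red=((h[...,0]<8)|(h[...,0]>172))&(h[...,1]>110)&(w[...,2]>.095)&(w[...,2]<.11)
  print([w[red&c].mean(0).round(4) for c in(w[...,1]>0,w[...,1]<0)])
c=lambda f,r,k,n:cv2.resize(cv2.imread(f'pics/{f}.png')[r,k],n,interpolation=2)
cv2.imwrite('pics/end.png',np.hstack([c('w2',slice(100,260),slice(250,490),(450,300)),c('side1',slice(230,365),slice(270,405),(300,300))]))
E
```

```text
time_s: 7.15
tcp_pos: [0.4654, -0.2373, 0.253]
eef_rot: [0.001, 0.026, 1.0, -0.0]
force: [-0.1, -0.5, 0.0]
finger_gap: 0.0604
knob [ 0.46361245 -0.23910898  0.10221789] [0.02426416 0.02393378 0.00678499] 561
[array([0.4775, 0.0988, 0.1017]), array([ 0.4619, -0.2974,  0.1017])]
[array([0.4777, 0.0988, 0.1018]), array([ 0.4645, -0.2351,  0.1017])]
```

View pics/end.png

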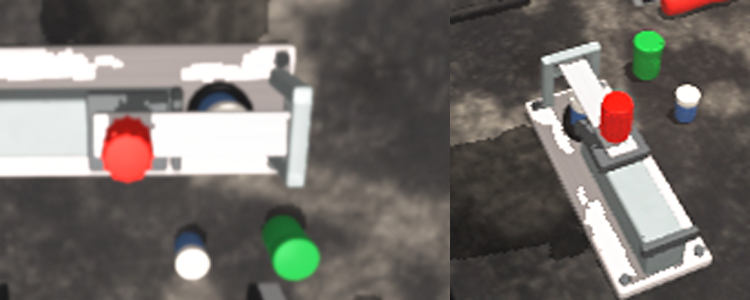

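The crop shows the tongue over the jar's lid with its tip in the keeper arch. The jar is upright in its cup and the knob is free.

```bash
python3 -c "
from rig import arm
print(arm.finish_job())"
```

```text
the job is handed in; nothing more can be done
None
```

The blue jar's carrier is locked: I gripped its red knob, slid it towards the jar to the end stop, let go and raised the gripper clear. The job was handed in at about 7.3 s of the 32 s allowed.

- **End stop:** the knob moved 62 mm. At the end the push force rose to 26 N with no further motion. The knob axis now stands about 54 mm from the lid centre measured before the slide, against 55 mm expected when locked.
- **Lock and jar:** the last pictures show the tongue over the white lid with its tip in the keeper, and the blue jar upright in its cup.
- **Other lock:** the yellow jar's knob has not moved (0.2 mm difference, within the noise).
- **Disagreements:** the top and wrist cameras differ by about 4 mm on the knob's absolute position, but agree on how far it travelled. While sliding, a small upward offset I had commanded pulled on the knob with about 25 N; I corrected it before the end. No check failed.

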